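# Find the hidden locating hole and seat the pin

## Task

Take the longest of the three steel pins out of the wooden stand, reach with it down the round window of the steel fixture base, sweep its tip gently over the pocket floor until it drops into the blind hole hidden down there, and press it fully home; let go and leave it standing upright. Never bear hard on the fixture with the pin, and leave the two shorter pins in the stand.

Things in the scene. Friction and masses are not known exactly. Their poses are not given: they have to be found in the camera images.
- pin_long: the longest of three steel pins standing head up in the wooden stand: round shank 12 mm thick, 60 mm long, foot chamfered 1 mm, under a square grip head 22 x 22 x 30 mm tall; about 0.16 kg (varies). Origin: centre of the foot (tip); z up to the head; x, y square to the head's flats. In the stand its foot is 15 mm above the table, its head 75 to 105 mm, higher than the others.
- pin_mid: a shorter pin of the same pattern, shank 12 mm by 46 mm, same head; origin at the centre of its foot, z up. To be left in the stand.
- pin_short: the shortest pin of the same pattern, shank 12 mm by 36 mm, same head; origin at the centre of its foot, z up. To be left in the stand.
- stand: fixed wooden block, 56 (x) x 170 (y) x 40 mm high, origin: centre of its underside, on the table. Blind holes 14 mm wide, 25 mm deep, in a row along its y at -60, 0, +60 mm; which pin stands in which varies. The heads are turned up to 0.25 rad from the block's axes; pinching across the row (along the block's x) clears the neighbours.
- fixture: fixed square steel fixture base, 110 x 110 x 57 mm high, origin: centre of its underside, on the table. Round window 32 mm wide in the middle of its top, four screw heads 4 mm proud near the corners. Seated, the pin's head stands with its underside 13 mm above the base's top. More than 25 N through the pin is too hard; 3 to 8 N is plenty.
- window (a point): centre of the window's mouth, on top of the base (57 mm above the table). 25 mm below is the pocket's level floor (32 mm above the table) with one blind hole, 14 mm wide, 1.5 mm chamfer, 22 mm deep (bottom 10 mm above the table). The hole's centre lies 3 to 7 mm off the window's axis, in an unknown direction, different every time; it stays put.
Mind the look-alikes: they are no part of the job. Leave any pink look-alike of the pin_long alone.

How it is judged:
By the outcome, as a careful person would: the job done as asked, in the order asked, and still so for the second after the job is handed in, with the robot touching nothing.
It also fails if it takes over 61 s, if anything falls off the work surface, if the arm or the gripper's body presses on something with over 40 N, if the wrist force passes 120 N, or if a joint passes its speed limit or range.

## Robot

A 6-joint arm with a two-finger parallel gripper is mounted at the origin on the work surface. World frame = base frame: x ahead of the robot, y to its left, z up, the work surface at z = 0. Lengths are in m, angles in rad, forces in N, time in s.
With the tool pointing down it reaches from about 0.25 to 0.725 m from the base axis. Payload 4 kg.
Tool frame: the origin (TCP) lies midway between the tips of the shut fingers; the grasp point (between the pads) lies 19 mm behind it; y points along the fingers, z is the direction in which the jaws open and shut, and the axes are right-handed (so a half turn about y gives the same grasp; the last joint's range is limited). The gripper opens to 85 mm and grips with 20 to 120 N. Pads are 22 mm wide; open, the fingers measure 114 mm over their backs; the gripper's body (76 mm by 85 mm) begins 54 mm behind the grasp point. The pads swing forward as they close: fully open they stand 13 mm farther back than shut.
Start: joints at [1.344, 0.241, 0.005, 1.335, 0, 1.571], TCP at [0.112, 0.487, 0.231] pointing down, gripper open.
Joint ranges: [-2.72, 2.72], [-1.05, 1.87], [-1.09, 1.28], [-1.99, 2.15], [-1.42, 1.44], [-3.14, 3.14]. Speed limits (rad/s): [2.79, 2.79, 3.14, 3.14, 3.14, 3.14].

## Interface

Orientations are given as a unit quaternion [x, y, z, w].
In Python, from workcell import bot gives the robot as it stands. The module is installed in compiled form; this text tells all that it offers.
- The arm moves only by the shell command python3 -m handwheel 'ROWS' [OPENING]. ROWS is JSON, a list of rows, each a list of 6 numbers: the shift along the tool's x, y, z in units of 25 mm (1.0 is 25 mm), then the turn, a rotation vector about the tool's x, y, z in units of 10 degrees (1.0 is 10 degrees). A call has exactly 5 rows; each row is the pose to reach, as a shift and turn from the pose commanded when the call began, along the tool's axes at that moment; what a row does not reach only later rows make up. A row lasts 1/8 s, in which the tool goes at most 62.5 mm and 10.7 degrees, less where a joint would pass 70% of its speed; a pose out of reach is approached as far as the arm can. A call with a gripper value outside its range is refused whole. OPENING is the gripper command: -1 is shut, 1 is fully open, values between are in proportion, set as the call begins (- or left out, the last holds). The fingers move at their own pace and stop on an object; the grip force is fixed at half the most. Time passes only in rows, so rows that repeat a pose let the fingers close, or fill a call up. It gives the time, the measured TCP pose, the force and the opening at its end, in the units of the state.
- bot.get_obs(): the state, without advancing time (a new reading comes with each control period).
- bot.camera(name): name is "side" or "top"; returns a dict with "color" (384x512x3 uint8, red, green, blue), "fx", "fy", "cx", "cy" (pixels), "dist_coeffs" ([k1, k2, p1, p2, k3] as OpenCV has them; the pictures are not rectified), "rvec" (rotation vector, rad) and "tvec" (3), from world to camera coordinates, as OpenCV has them. Camera axes: x right, y down, z forward; pixel columns grow to the right and rows downward; lengths in m; the calibration is good to about 2 mm. A picture is of the moment at which its call begins. There is no depth.
- bot.job_done(): hands the job in, once; it reports no verdict.
The state is a dict: "clock": time; "joint_pos": joint angles; "joint_vel": joint speeds; "tau": joint torques, N m; "eef_pos": TCP position; "tool_rot": TCP orientation; "ft_force": force on the tool from outside, world axes, zero at the start; "ft_torque": the same for the moment, N m; "grip_width": finger opening in m.
Only numpy, scipy, OpenCV 4.12 (cv2) and the standard library are available. Lean on these libraries where they do the work, as an engineer would, in place of code of your own. Each camera call takes 0.05 s, during which the arm holds its last target.

## Working session

There is one attempt and no reset: what is moved stays moved. The work goes in short steps, Python scripts to look and compute and a shell command to move; the robot and the scene stay as the last step left them, time stands still between calls to the robot, and variables do not carry over. Pictures are saved under pics/ and viewed, and the job is handed in when it is done.

```bash
mkdir -p pics
python3 - <<'E'
from workcell import bot
import cv2,json
for n in("side","top"):
    c=bot.camera(n); cv2.imwrite(f"pics/{n}0.png",c["color"][:,:,::-1])
    print({k:(v if not hasattr(v,'tolist') else v.tolist()) for k,v in c.items() if k!="color"})
print(bot.get_obs())
E
```

```text
{'fx': 396.7531806110342, 'fy': 396.7531806110342, 'cx': 258.2759380085324, 'cy': 197.54217970439268, 'dist_coeffs': [-0.09020027700259464, 0.0, 0.0, 0.0, 0.0], 'rvec': [0.39534293559947503, -2.5871901915589817, 1.4186939627174833], 'tvec': [0.484603114879522, 0.13736214265243268, 0.6354246588381252]}
{'fx': 482.7153592445758, 'fy': 482.7153592445758, 'cx': 252.00213446814308, 'cy': 192.9755292097011, 'dist_coeffs': [-0.1454298978419639, 0.0, 0.0, 0.0, 0.0], 'rvec': [2.168566470563228, -2.1751557527237786, 0.1007959018174191], 'tvec': [-0.022880697639675013, 0.5309977682578498, 0.9165815443503261]}
{'clock': 0.1, 'joint_pos': array([1.34399366e+00, 2.41386447e-01, 3.81915466e-03, 1.33520116e+00,
       9.42995707e-06, 1.57079686e+00]), 'joint_vel': array([-1.04236876e-04, -2.08821431e-03,  3.08801069e-03,  1.15642060e-03,
       -3.15545656e-06,  1.40244533e-03]), 'tau': array([-4.88181126e-05, -3.73138189e+01,  2.53009701e+01,  1.08111350e-02,
        5.64360641e-05, -9.81450334e-07]), 'eef_pos': array([0.11229701, 0.48662464, 0.23046242]), 'tool_rot': array([ 0.70325704, -0.08009746,  0.07993304, -0.70187224]), 'ft_force': array([-0.30618208, -0.64793722, -0.06964148]), 'ft_torque': array([-0.00374701, -0.0001343 , -0.03737161]), 'grip_width': 0.08516268161299968}
```

View pics/side0.png

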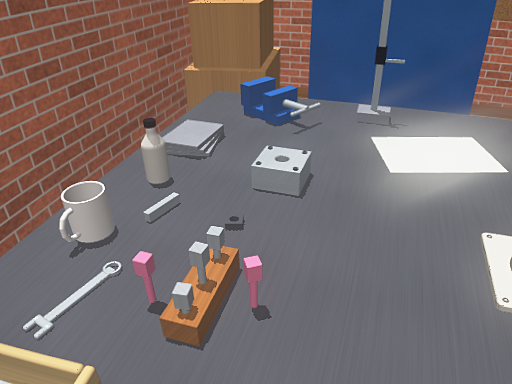

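View pics/top0.png

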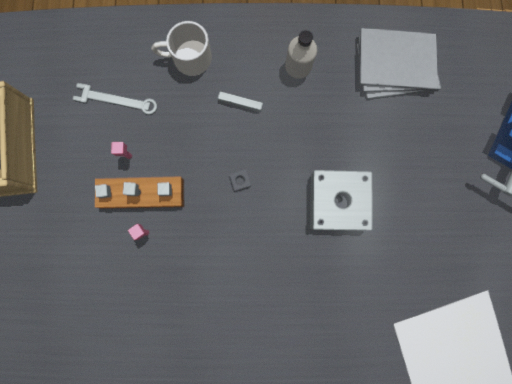

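```bash
cat > h.py <<'E'
import numpy as np,cv2
def cam(c):
    K=np.array([[c["fx"],0,c["cx"]],[0,c["fy"],c["cy"]],[0,0,1.]]);D=np.array(c["dist_coeffs"]);R=cv2.Rodrigues(np.array(c["rvec"]))[0];t=np.array(c["tvec"])
    return K,D,R,t
def ray(c,uv,z):
    K,D,R,t=cam(c);p=cv2.undistortPoints(np.array([[uv]],float),K,D)[0,0]
    d=R.T@np.array([p[0],p[1],1]);o=-R.T@t
    return o+d*(z-o[2])/d[2]
def proj(c,P):
    K,D,R,t=cam(c);return cv2.projectPoints(np.array(P,float).reshape(-1,3),cv2.Rodrigues(R)[0],t,K,D)[0][:,0]
E
python3 - <<'E'
import cv2
from h import *
from workcell import bot
s=bot.camera("side");t=bot.camera("top")
for c in(s,t):
    K,D,R,tt=cam(c);print(-R.T@tt)
for uv in[(0,0),(511,0),(0,383)]:print(ray(t,uv,0))
for uv in[(313,172),(371,172),(372,229),(314,229),(343,200)]:print('fix',ray(t,uv,.057))
for uv in[(95,179),(182,178),(182,207),(96,207)]:print('stand',ray(t,uv,.04))
cv2.imwrite("pics/sc.png",cv2.resize(s["color"][215:345,120:280,::-1],None,fx=5,fy=4.6,interpolation=cv2.INTER_CUBIC)[:598])
a=cv2.resize(t["color"][165:225,85:195,::-1],None,fx=5,fy=5,interpolation=cv2.INTER_CUBIC)
b=cv2.resize(t["color"][165:235,305:380,::-1],None,fx=4,fy=4,interpolation=cv2.INTER_CUBIC)
o=np.zeros((590,560,3),np.uint8);o[:300,:550]=a;o[305:585,:300]=b
cv2.imwrite("pics/tc.png",o)
E
```

```text
[0.31147963 0.58729886 0.46425588]
[ 0.44178676 -0.0262768   0.96267226]
[0.97257875 0.54300015 0.        ]
[ 0.96934583 -0.61075854  0.        ]
[0.13831767 0.5003697  0.        ]
fix [ 0.56750388 -0.14037783  0.057     ]
fix [ 0.56741359 -0.2518662   0.057     ]
fix [ 0.45882615 -0.25104151  0.057     ]
fix [ 0.45961504 -0.14071576  0.057     ]
fix [ 0.51401397 -0.19660846  0.057     ]
stand [0.55796973 0.2828392  0.04      ]
stand [0.55901125 0.11067938 0.04      ]
stand [0.50286759 0.11006824 0.04      ]
stand [0.50304181 0.27926808 0.04      ]
```

View pics/sc.png

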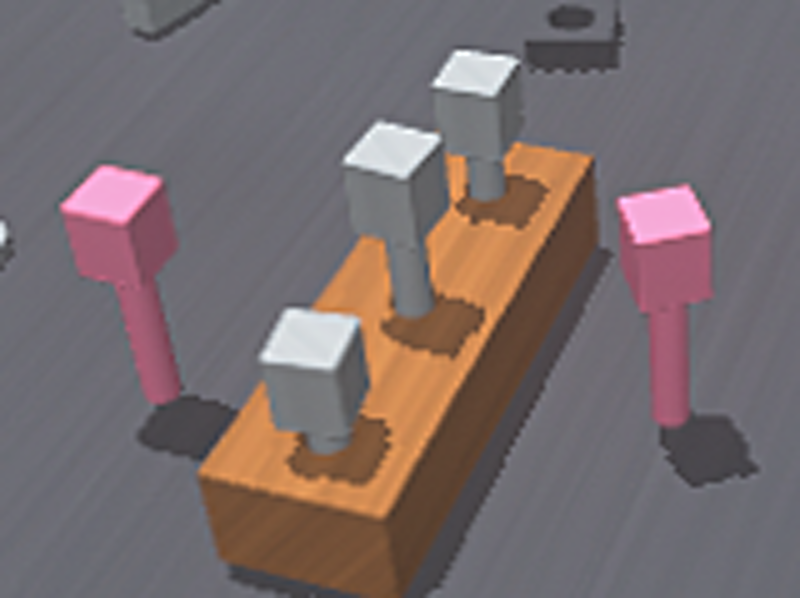

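View pics/tc.png

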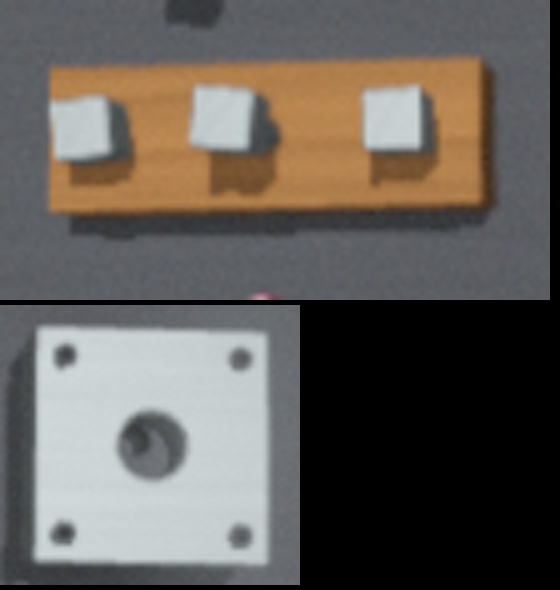

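Run:
```python
import cv2
from h import *
from workcell import bot
t=bot.camera("top");s=bot.camera("side")
# middle head crop->px
cor=[(195,87),(252,91),(250,152),(190,146)]
for z in(.105,):
  P=np.array([ray(t,(85+u/5-.4,165+v/5-.4),z) for u,v in cor]);print(P.round(4),P.mean(0).round(4))
for i in range(4):
  d=P[(i+1)%4]-P[i];print(np.hypot(*d[:2]).round(4),np.degrees(np.arctan2(d[1],d[0])).round(1))
sc=[(385,120),(443,138),(405,180),(343,158)]
P=np.array([ray(s,(120+u/5-.4,215+v/4.6-.4),.105) for u,v in sc]);print('side',P.round(4),P.mean(0).round(4))
for i in range(4):
  d=P[(i+1)%4]-P[i];print(np.hypot(*d[:2]).round(4),np.degrees(np.arctan2(d[1],d[0])).round(1))
for n,uv in dict(pa=(118,148),pb=(137,232)).items():
  print(n,ray(t,uv,.09))
for uv in [(85+82/5,165+128/5),(85+393/5,165+118/5)]: print(ray(t,uv,.088))
# pink feet side
for uv in [(120+165/5,215+400/4.6),(120+670/5,215+420/4.6)]: print('foot',ray(s,uv,0))
c=t["color"][188:212,331:356,::-1].astype(float)
c=np.clip((c-20)*2,0,255).astype(np.uint8)
c2=np.clip((s["color"][145:175,262:305,::-1].astype(float)-10)*1.6,0,255).astype(np.uint8)
o=np.zeros((420,800,3),np.uint8);a=cv2.resize(c,None,fx=16,fy=16,interpolation=cv2.INTER_NEAREST);b=cv2.resize(c2,None,fx=9,fy=9,interpolation=cv2.INTER_NEAREST)
o[:a.shape[0],:a.shape[1]]=a;o[:b.shape[0],405:405+b.shape[1]]=b
cv2.imwrite("pics/win.png",o)
```

```text
[[0.544  0.2076 0.105 ]
 [0.5424 0.1865 0.105 ]
 [0.5203 0.1868 0.105 ]
 [0.5226 0.2089 0.105 ]] [0.5323 0.1974 0.105 ]
0.0211 -94.2
0.0221 179.3
0.0222 84.2
0.0215 -3.6
side [[0.5414 0.1866 0.105 ]
 [0.5216 0.1899 0.105 ]
 [0.5236 0.2115 0.105 ]
 [0.5448 0.2072 0.105 ]] [0.5329 0.1988 0.105 ]
0.0202 170.6
0.0217 84.7
0.0217 -11.4
0.0209 -99.4
pa [0.6094533  0.22402659 0.09      ]
pb [0.454072   0.18490086 0.09      ]
[0.53023774 0.25387668 0.088     ]
[0.53350909 0.13727474 0.088     ]
foot [0.60843086 0.23031735 0.        ]
foot [4.54517594e-01 1.91020803e-01 5.55111512e-17]
```

View pics/win.png

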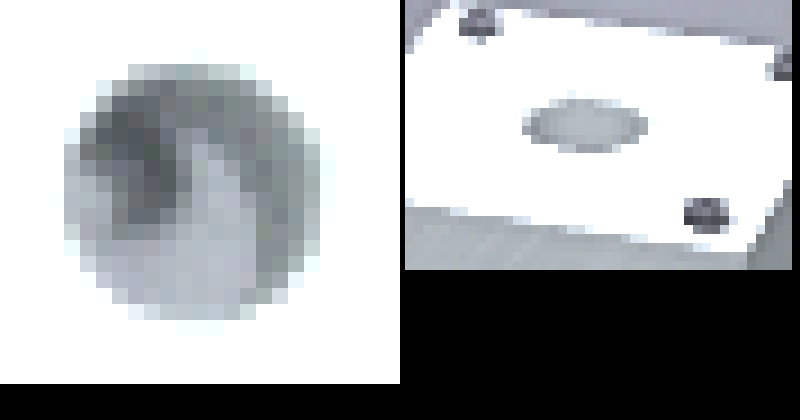

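```bash
cat > fit.py <<'E'
import cv2
from h import *
from workcell import bot
from scipy.optimize import differential_evolution as DE
ims=[bot.camera("top") for _ in range(4)];t=ims[0]
I=np.mean([i["color"] for i in ims],0).mean(2)[188:213,330:357]
print(I.round().astype(int))
ss=4
h,w=I.shape
u,v=np.meshgrid(330+(np.arange(w*ss)+.5)/ss-.5,188+(np.arange(h*ss)+.5)/ss-.5)
K,D,R,tt=cam(t);p=cv2.undistortPoints(np.stack([u.ravel(),v.ravel()],1)[:,None],K,D)[:,0]
d=np.c_[p,np.ones(len(p))]@R;o=-R.T@tt
d=d/-d[:,2:];  # per unit down
at=lambda z:(o+d*(o[2]-z))[:,:2]
A57,A32,A10=at(.057),at(.032),at(.010)
rr=lambda a,c:np.hypot(*(a-c).T)
def wallhit(c,r,A,z):  # exit of cylinder going down
    a=A-c;b=d[:,:2];qa=(b**2).sum(1);qb=(a*b).sum(1);qc=(a**2).sum(1)-r*r
    s=(-qb+np.sqrt(np.maximum(qb*qb-qa*qc,0)))/qa
    return A+b*s[:,None],z-s
def feats(x):
    c=np.array(x[:2]);L=np.array(x[2:4]);H=c+np.array(x[4:6])   # L: horiz shift toward light per unit up
    out=rr(A57,c)>.016
    fl=~out&(rr(A32,c)<.016);wall=~out&~fl
    ch=fl&(rr(A32,H)<.0085);A305=at(.0305);hole=ch&(rr(A305,H)<.007);ch&=~hole
    fl&=~ch&~hole
    bot_=hole&(rr(A10,H)<.007);hw=hole&~bot_
    lit=lambda P,z:rr(P+L*(.057-z).reshape(-1,1) if np.ndim(z) else P+L*(.057-z),c)<.016
    F=[out]
    W,zw=wallhit(c,.016,A57,.057)
    n=-(W-c)/.016;nl=np.maximum(n@L,0)
    # wall lit
    F+=[wall, wall*nl*lit(W+n*1e-5,zw)]
    lf=lit(A32,.032);F+=[fl,fl&lf,ch,ch&lf]
    Wh,zh=wallhit(H,.007,A305,.0305)
    nh=-(Wh-H)/.007
    lh=lit(Wh,zh)&(rr(Wh+L*(.0305-zh)[:,None]+nh*1e-5,H)<.007)
    lb=lit(A10,.010)&(rr(A10+L*.0205,H)<.007)
    F+=[hw,hw*lh*np.maximum(nh@L,0),bot_,bot_&lb]
    F=np.array(F,float).reshape(-1,h,ss,w,ss).mean((2,4)).reshape(len(F),-1).T
    return F
mask=(I>0).ravel()
def cost(x,ret=False):
    F=feats(x);G=np.r_[F,np.eye(F.shape[1])*.05];y=np.r_[I.ravel()-130,np.zeros(F.shape[1])]
    G[:, :]=G
    b=np.linalg.lstsq(G,y,rcond=None)[0]
    r=F@b-(I.ravel()-130)
    return (b+130*(1),(F@b+130).reshape(h,w)) if ret else np.abs(r).mean()
def pol(q):return [q[0],q[1],q[2],q[3],q[4]*np.cos(q[5]),q[4]*np.sin(q[5])]
for seed in range(2):
    r=DE(lambda q:cost(pol(q)),[(.509,.519),(-.202,-.192),(-.6,.8),(-.6,.6),(.003,.007),(-np.pi,np.pi)],seed=seed,maxiter=60,popsize=10,tol=1e-6)
    x=pol(r.x);print(r.fun,np.round(x,4))
    # profile over angle
    print([ (round(np.degrees(a)),round(min(cost([*r.x[:4],k*np.cos(a),k*np.sin(a)]) for k in(.003,.005,.007)),2)) for a in np.arange(-3,3.2,.4)])
M=cost(x,True)[1]
cv2.imwrite("pics/fit.png",cv2.resize(np.hstack([I,M]).astype(np.uint8),None,fx=14,fy=14,interpolation=cv2.INTER_NEAREST))
E
python3 fit.py
```

```text
[[209 208 208 209 208 207 208 208 208 207 207 207 207 207 207 206 207 207
  207 206 206 206 206 206 206 206 205]
 [208 209 208 209 209 208 209 208 208 208 207 207 207 206 207 206 208 208
  208 207 207 207 207 207 206 206 206]
 [209 209 209 209 209 208 208 208 207 204 196 194 190 190 194 199 204 206
  206 207 206 206 206 206 205 205 205]
 [209 209 208 209 209 208 208 204 195 178 165 159 151 151 163 172 183 190
  203 205 206 205 205 204 205 204 204]
 [209 210 209 210 209 208 202 181 160 123 117 111 108 110 118 124 139 159
  188 200 206 207 206 206 206 205 205]
 [210 210 210 210 210 203 182 138 111  87  80  82  83  87  91  91 103 124
  154 180 200 207 208 207 207 207 206]
 [210 210 210 210 208 189 150 105  81  74  75  79  79  80  84  85  90  96
  117 151 186 206 208 208 208 207 206]
 [210 211 210 209 202 168 117  77  64  66  72  81  82  81  81  83  89  92
   98 120 161 195 206 208 208 206 206]
 [210 210 210 208 190 143  91  68  62  61  66  81  88  96  86  83  86  90
   93 104 134 171 204 208 208 207 207]
 [210 210 210 203 171 116  81  72  71  65  62  68  91 109 100  87  84  89
   92  97
[... 1958 characters left out ...]
float64(7.58)), (-11, np.float64(7.05)), (11, np.float64(6.7)), (34, np.float64(6.44)), (57, np.float64(6.88)), (80, np.float64(7.57)), (103, np.float64(8.18)), (126, np.float64(8.4)), (149, np.float64(8.49)), (172, np.float64(8.46))]
6.405495815885079 [ 0.515  -0.1958  0.1859 -0.1351  0.004   0.003 ]
[(-172, np.float64(8.38)), (-149, np.float64(8.16)), (-126, np.float64(8.18)), (-103, np.float64(8.47)), (-80, np.float64(8.29)), (-57, np.float64(7.97)), (-34, np.float64(7.57)), (-11, np.float64(7.04)), (11, np.float64(6.7)), (34, np.float64(6.46)), (57, np.float64(6.89)), (80, np.float64(7.58)), (103, np.float64(8.18)), (126, np.float64(8.4)), (149, np.float64(8.5)), (172, np.float64(8.46))]
```

Run:
```python
import cv2
from h import *
from workcell import bot
t=bot.camera("top")
print(ray(t,(339.5,197.7),.032),ray(t,(339.5,197.7),.026),proj(t,[.519,-.1929,.032]),proj(t,[.515,-.1959,.057]))
# move to above pin: target TCP
from scipy.spatial.transform import Rotation as R
o=bot.get_obs();T=R.from_quat(o["tool_rot"]);print(T.as_matrix().round(3),o["clock"])
```

```text
[ 0.52051852 -0.19453068  0.032     ] [ 0.52102609 -0.1956154   0.026     ] [[338.68375317 198.48173505]] [[342.61884451 199.48177612]]
[[ 0.974 -0.     0.225]
 [-0.225 -0.     0.974]
 [-0.    -1.    -0.   ]] 0.55
```

View pics/fit.png

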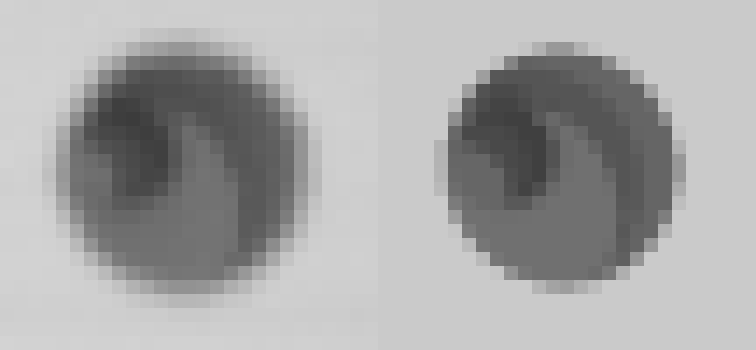

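```bash
python3 -m handwheel '[[1.5,0,-0.6,0,0.8,0],[3.5,0,-1.4,0,1.7,0],[5.5,0,-2.2,0,2.6,0],[7.5,0,-3,0,3.5,0],[9.5,0,-3.7,0,4.4,0]]' 0.2
cat > d.py <<'E'
import sys,numpy as np
from workcell import bot
from scipy.spatial.transform import Rotation as R
# usage: d.py x y z jawyawdeg -> delta in units
x,y,z,a=map(float,sys.argv[1:5])
o=bot.get_obs();T=R.from_quat(o["tool_rot"]);p=o["eef_pos"]
M=T.as_matrix();c,s=np.cos(np.radians(a)),np.sin(np.radians(a))
G=np.array([[-s*-1*-1,0,c],[c*-1*-1,0,s],[0,-1,0]])
G[:,0]=np.cross(G[:,1],G[:,2])
print("t",o["clock"],"p",p.round(4),"jawyaw",np.degrees(np.arctan2(M[1,2],M[0,2])).round(2),"F",o["ft_force"].round(2),"w",round(o["grip_width"],4))
print("shift",(M.T@(np.array([x,y,z])-p)/.025).round(3),"turn",np.degrees((T.inv()*R.from_matrix(G)).as_rotvec()/10).round(3))
E
python3 d.py .5325 .198 .17 -5.5
```

```text
clock: 1.18
eef_pos: [0.3243, 0.3426, 0.2316]
tool_rot: [-0.62, 0.339, -0.339, 0.621]
ft_force: [-0.3, 0.8, 0.4]
grip_width: 0.0513
t 1.175 p [0.3243 0.3426 0.2316] jawyaw 32.72 F [-0.33  0.84  0.39] w 0.0513
shift [9.368 2.464 3.878] turn [-4.000e-03  3.822e+00 -3.000e-03]
```

```bash
python3 -m handwheel '[[2,0,0.8,0,0.8,0],[4,0,1.6,0,1.6,0],[6,0.2,2.4,0,2.4,0],[7.8,0.6,3.2,0,3.2,0],[9.37,1.2,3.88,0,3.82,0]]'
python3 d.py .5325 .198 .073 -5.5
```

```text
clock: 1.8
eef_pos: [0.5339, 0.1989, 0.2015]
tool_rot: [0.475, -0.523, 0.523, -0.476]
ft_force: [-0.7, 0.5, -0.3]
grip_width: 0.0514
t 1.8 p [0.5339 0.1989 0.2015] jawyaw -5.47 F [-0.7   0.5  -0.27] w 0.0514
shift [ 0.045  5.139 -0.061] turn [-0.009  0.003 -0.005]
```

```bash
python3 -m handwheel '[[0.05,0.7,-0.06,0,0,0],[0.05,1.6,-0.06,0,0,0],[0.05,2.4,-0.06,0,0,0],[0.05,2.8,-0.06,0,0,0],[0.05,2.9,-0.06,0,0,0]]'
python3 - <<'E'
from workcell import bot
import cv2
a=cv2.resize(bot.camera("side")["color"][180:345,120:280,::-1],None,fx=3.5,fy=3.5)
b=cv2.resize(bot.camera("top")["color"][120:260,70:210,::-1],None,fx=1.6,fy=1.6)
import numpy as np
o=np.zeros((a.shape[0],800,3),np.uint8);o[:,:a.shape[1]]=a;o[:b.shape[0],a.shape[1]:a.shape[1]+b.shape[1]]=b
cv2.imwrite("pics/pre.png",o)
E
python3 d.py .5325 .198 .073 -5.5
```

```text
clock: 2.42
eef_pos: [0.5301, 0.1989, 0.1283]
tool_rot: [-0.477, 0.522, -0.522, 0.477]
ft_force: [0.2, 0.5, 0.8]
grip_width: 0.0511
t 2.525 p [0.5306 0.1991 0.1292] jawyaw -5.19 F [-0.64  0.24  0.22] w 0.0513
shift [0.038 2.247 0.078] turn [-0.003  0.031 -0.001]
```

View pics/pre.png

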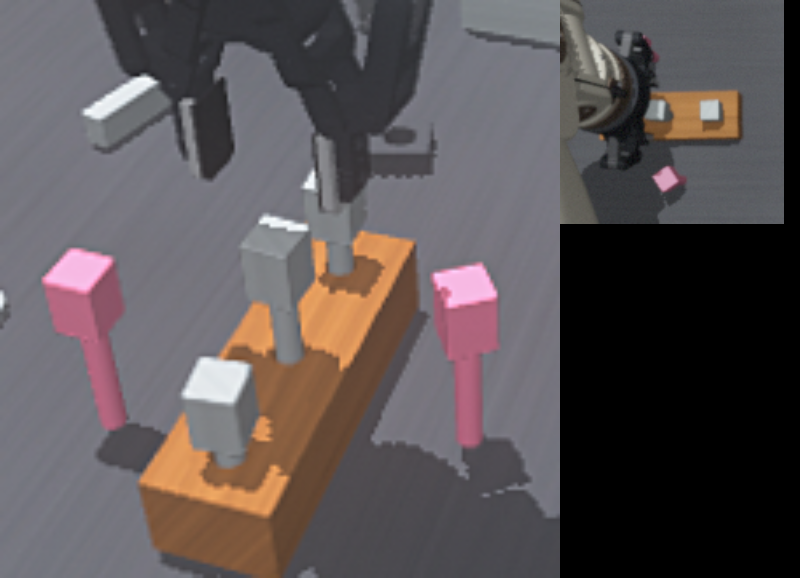

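```bash
python3 -m handwheel '[[0.02,0.6,0.05,0,0,0],[0.02,1.3,0.05,0,0,0],[0.02,1.9,0.05,0,0,0],[0.02,2.2,0.05,0,0,0],[0.02,2.2,0.05,0,0,0]]'
python3 d.py .5325 .198 .073 -5.5
python3 -m handwheel '[[0,0,0,0,0,0],[0,0,0,0,0,0],[0,0,0,0,0,0],[0,0,0,0,0,0],[0,0,0,0,0,0]]' -1
python3 d.py .5325 .198 .073 -5.5
```

```text
clock: 3.15
eef_pos: [0.5312, 0.1982, 0.0731]
tool_rot: [-0.477, 0.522, -0.522, 0.476]
ft_force: [0.5, 0.4, 0.6]
grip_width: 0.0514
t 3.15 p [0.5312 0.1982 0.0731] jawyaw -5.19 F [0.48 0.39 0.62] w 0.0514
shift [0.002 0.004 0.054] turn [0.007 0.031 0.003]
clock: 3.78
eef_pos: [0.5325, 0.1986, 0.0747]
tool_rot: [0.476, -0.522, 0.523, -0.478]
ft_force: [1.3, 0.6, 3.3]
grip_width: 0.0217
t 3.775 p [0.5325 0.1986 0.0747] jawyaw -5.2 F [1.32 0.58 3.26] w 0.0217
shift [0.024 0.068 0.002] turn [-0.012  0.03  -0.005]
```

```bash
python3 -m handwheel '[[0,-0.4,0,0,0,0],[0,-1.0,0,0,0,0],[0,-2.0,0,0,0,0],[0,-3.2,0,0,0,0],[0,-4,0,0,0,0]]'
python3 -m handwheel '[[0,0,0,0,0,0],[0,0,0,0,0,0],[0,0,0,0,0,0],[0,0,0,0,0,0],[0,0,0,0,0,0]]'
python3 d.py .515 -.196 .150 -5.5
python3 - <<'E'
from workcell import bot
import cv2,numpy as np
cv2.imwrite("pics/lift.png",cv2.resize(bot.camera("side")["color"][100:345,60:340,::-1],None,fx=2.4,fy=2.4))
E
```

```text
clock: 4.4
eef_pos: [0.5304, 0.1982, 0.1753]
tool_rot: [-0.477, 0.523, -0.522, 0.476]
ft_force: [0.6, 0.4, -1.6]
grip_width: 0.0213
clock: 5.03
eef_pos: [0.5313, 0.1982, 0.1733]
tool_rot: [-0.477, 0.522, -0.522, 0.476]
ft_force: [0.3, 0.5, -1.9]
grip_width: 0.0214
t 5.025 p [0.5313 0.1982 0.1733] jawyaw -5.2 F [ 0.28  0.54 -1.89] w 0.0214
shift [15.763  0.937  0.779] turn [0.006 0.03  0.002]
```

View pics/lift.png

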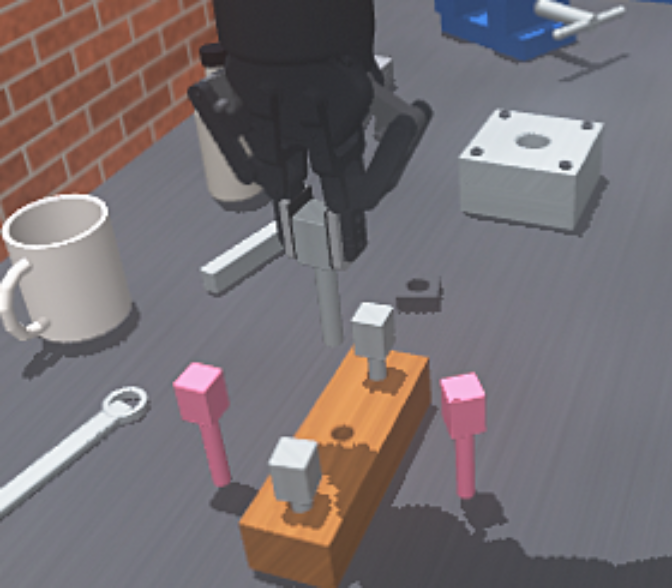

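```bash
python3 -m handwheel '[[1,0,0.05,0,0,0],[2.7,0,0.1,0,0,0],[4.7,0,0.25,0,0,0],[6.7,0,0.35,0,0,0],[8.7,0,0.45,0,0,0]]'
python3 -m handwheel '[[2,0,0.1,0,0,0],[4,0,0.2,0,0,0],[5.6,0,0.28,0,0,0],[6.6,0,0.31,0,0,0],[7.06,0,0.33,0,0,0]]'
python3 -m handwheel '[[0,0.2,0,0,0,0],[0,0.5,0,0,0,0],[0,0.8,0,0,0,0],[0,0.9,0,0,0,0],[0,0.9,0,0,0,0]]'
python3 d.py .517 -.194 .150 -5.5
python3 - <<'E'
from workcell import bot
import cv2,numpy as np
s=bot.camera("side");t=bot.camera("top")
cv2.imwrite("pics/fx.png",np.hstack([cv2.resize(s["color"][70:210,220:350,::-1],None,fx=4,fy=4),cv2.resize(t["color"][110:250,280:400,::-1],None,fx=2,fy=4)]))
E
```

```text
clock: 5.7
eef_pos: [0.523, -0.0208, 0.1739]
tool_rot: [0.477, -0.522, 0.522, -0.477]
ft_force: [0.2, -0.0, -1.7]
grip_width: 0.0211
clock: 6.32
eef_pos: [0.5151, -0.1972, 0.1737]
tool_rot: [-0.476, 0.523, -0.523, 0.476]
ft_force: [0.7, 0.9, -1.7]
grip_width: 0.0211
clock: 6.95
eef_pos: [0.5152, -0.1953, 0.151]
tool_rot: [-0.477, 0.522, -0.522, 0.477]
ft_force: [-0.2, 0.3, -2.3]
grip_width: 0.021
t 6.95 p [ 0.5152 -0.1953  0.151 ] jawyaw -5.15 F [-0.25  0.32 -2.26] w 0.021
shift [-0.059  0.039  0.066] turn [ 0.004  0.035 -0.001]
```

View pics/fx.png

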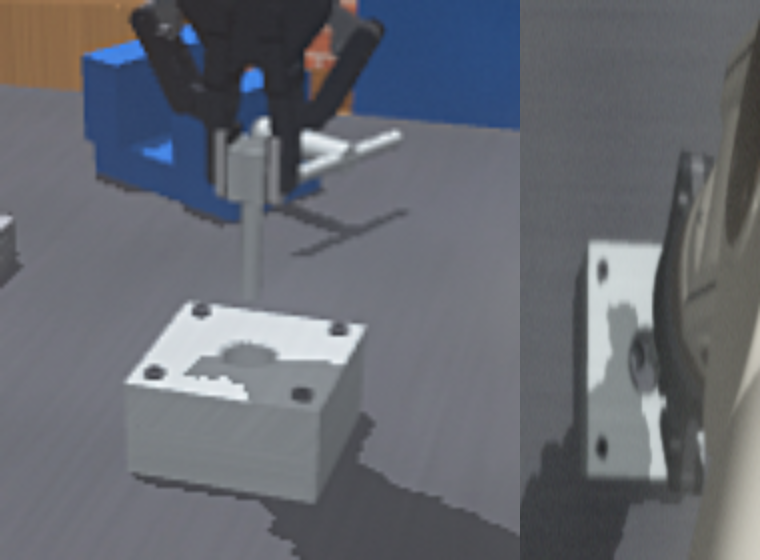

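Run:
```python
from workcell import bot
from h import *
s=bot.camera("side")
c=np.clip(s["color"][120:170,255:310,::-1].astype(float)*1.2,0,255).astype(np.uint8)
cv2.imwrite("pics/foot.png",cv2.resize(c,None,fx=11,fy=11,interpolation=cv2.INTER_NEAREST))
for q in ([.5152,-.1955,.0925],[.515,-.196,.057],[.519,-.193,.057]): print(proj(s,q))
```

```text
[[282.08817815 143.99241821]]
[[282.00612663 158.20399899]]
[[279.95793841 158.55614473]]
```

View pics/foot.png

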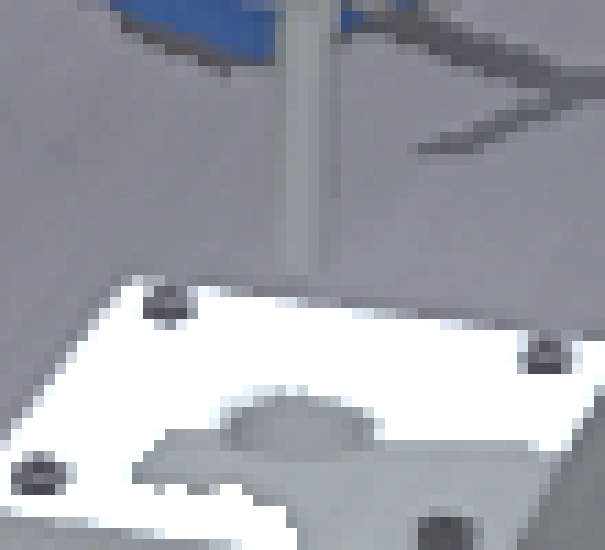

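```bash
python3 -m handwheel '[[-0.11,0.3,0.14,0,0,0],[-0.11,0.8,0.14,0,0,0],[-0.11,1.4,0.14,0,0,0],[-0.11,1.9,0.14,0,0,0],[-0.11,2.15,0.14,0,0,0]]'
python3 -m handwheel '[[0,0,0,0,0,0],[0,0,0,0,0,0],[0,0.02,0,0,0,0],[0,0.04,0,0,0,0],[0,0.06,0,0,0,0]]'
python3 d.py .519 -.193 .0905 -5.5
```

```text
clock: 7.72
eef_pos: [0.5182, -0.1931, 0.096]
tool_rot: [-0.477, 0.523, -0.521, 0.476]
ft_force: [0.4, -0.7, -1.7]
grip_width: 0.0211
clock: 8.35
eef_pos: [0.5191, -0.1934, 0.0962]
tool_rot: [0.477, -0.522, 0.522, -0.477]
ft_force: [0.5, 0.4, -1.3]
grip_width: 0.021
t 8.35 p [ 0.5191 -0.1934  0.0962] jawyaw -5.19 F [ 0.51  0.35 -1.29] w 0.021
shift [-0.016  0.229 -0.007] turn [-0.002  0.031  0.   ]
```

```bash
python3 -m handwheel '[[0,0.04,0,0,0,0],[0,0.08,0,0,0,0],[0,0.12,0,0,0,0],[0,0.14,0,0,0,0],[0,0.16,0,0,0,0]]'
python3 -m handwheel '[[0,0.01,0,0,0,0],[0,0.02,0,0,0,0],[0,0.03,0,0,0,0],[0,0.04,0,0,0,0],[0,0.05,0,0,0,0]]'
```

```text
clock: 8.98
eef_pos: [0.5191, -0.1934, 0.092]
tool_rot: [-0.477, 0.522, -0.522, 0.477]
ft_force: [-0.9, 0.2, -1.9]
grip_width: 0.0211
clock: 9.6
eef_pos: [0.5191, -0.1934, 0.0908]
tool_rot: [-0.477, 0.522, -0.522, 0.477]
ft_force: [-0.6, 0.7, -1.1]
grip_width: 0.0212
```

```bash
python3 -m handwheel '[[0,0.01,0,0,0,0],[0,0.02,0,0,0,0],[0,0.03,0,0,0,0],[0,0.04,0,0,0,0],[0,0.04,0,0,0,0]]'
```

```text
clock: 10.22
eef_pos: [0.519, -0.1934, 0.0898]
tool_rot: [-0.477, 0.522, -0.522, 0.477]
ft_force: [-0.4, 0.1, -2.2]
grip_width: 0.0208
```

```bash
python3 -m handwheel '[[0,0.01,0,0,0,0],[0,0.02,0,0,0,0],[0,0.03,0,0,0,0],[0,0.04,0,0,0,0],[0,0.05,0,0,0,0]]'
```

```text
clock: 10.85
eef_pos: [0.5191, -0.1934, 0.0886]
tool_rot: [0.477, -0.522, 0.522, -0.477]
ft_force: [0.6, 0.4, -1.5]
grip_width: 0.0209
```

```bash
python3 -m handwheel '[[0,0.01,0,0,0,0],[0,0.02,0,0,0,0],[0,0.03,0,0,0,0],[0,0.04,0,0,0,0],[0,0.05,0,0,0,0]]'
```

```text
clock: 11.48
eef_pos: [0.5191, -0.1933, 0.0873]
tool_rot: [-0.477, 0.522, -0.522, 0.477]
ft_force: [0.7, 0.4, -1.2]
grip_width: 0.021
```

```bash
python3 -m handwheel '[[0,0.02,0,0,0,0],[0,0.04,0,0,0,0],[0,0.06,0,0,0,0],[0,0.08,0,0,0,0],[0,0.10,0,0,0,0]]'
```

```text
clock: 12.1
eef_pos: [0.5191, -0.1933, 0.0848]
tool_rot: [0.477, -0.522, 0.522, -0.477]
ft_force: [-0.3, 2.1, -2.4]
grip_width: 0.0209
```

```bash
python3 -m handwheel '[[0,0.02,0,0,0,0],[0,0.04,0,0,0,0],[0,0.06,0,0,0,0],[0,0.08,0,0,0,0],[0,0.10,0,0,0,0]]'
```

```text
clock: 12.72
eef_pos: [0.5191, -0.1934, 0.0823]
tool_rot: [0.477, -0.522, 0.522, -0.477]
ft_force: [0.7, 0.5, -1.0]
grip_width: 0.0214
```

```bash
python3 -m handwheel '[[0,0.03,0,0,0,0],[0,0.06,0,0,0,0],[0,0.10,0,0,0,0],[0,0.13,0,0,0,0],[0,0.16,0,0,0,0]]'
```

```text
clock: 13.35
eef_pos: [0.5192, -0.1933, 0.0783]
tool_rot: [0.477, -0.522, 0.522, -0.477]
ft_force: [0.8, 1.5, -2.2]
grip_width: 0.0211
```

```bash
python3 -m handwheel '[[0,0.03,0,0,0,0],[0,0.06,0,0,0,0],[0,0.10,0,0,0,0],[0,0.13,0,0,0,0],[0,0.16,0,0,0,0]]'
```

```text
clock: 13.98
eef_pos: [0.5191, -0.1934, 0.0743]
tool_rot: [0.477, -0.522, 0.522, -0.477]
ft_force: [0.8, 2.2, -0.2]
grip_width: 0.0214
```

```bash
python3 -m handwheel '[[0,0.02,0,0,0,0],[0,0.04,0,0,0,0],[0,0.06,0,0,0,0],[0,0.08,0,0,0,0],[0,0.10,0,0,0,0]]'
```

```text
clock: 14.6
eef_pos: [0.5192, -0.1934, 0.0718]
tool_rot: [0.477, -0.522, 0.522, -0.477]
ft_force: [2.8, 2.8, -0.4]
grip_width: 0.0209
```

```bash
python3 -m handwheel '[[-0.02,0.01,0.02,0,0,0],[-0.02,0.03,0.02,0,0,0],[-0.02,0.05,0.02,0,0,0],[-0.02,0.07,0.02,0,0,0],[-0.02,0.08,0.02,0,0,0]]'
```

```text
clock: 15.22
eef_pos: [0.5193, -0.1931, 0.0697]
tool_rot: [-0.477, 0.522, -0.522, 0.476]
ft_force: [-0.4, 0.2, -0.9]
grip_width: 0.0206
```

```bash
python3 -m handwheel '[[0,0.01,0,0,0,0],[0,0.02,0,0,0,0],[0,0.03,0,0,0,0],[0,0.04,0,0,0,0],[0,0.04,0,0,0,0]]'
```

```text
clock: 15.85
eef_pos: [0.5194, -0.1931, 0.0696]
tool_rot: [0.477, -0.522, 0.522, -0.477]
ft_force: [-3.6, 0.4, 5.7]
grip_width: 0.0212
```

```bash
python3 -m handwheel '[[0,0,0,0,0,0],[0,0,0,0,0,0],[0,-0.01,0,0,0,0],[0,-0.02,0,0,0,0],[0,-0.02,0,0,0,0]]'
python3 - <<'E'
from workcell import bot
from h import *
s=bot.camera("side")
print(proj(s,[[.5192,-.1932,.100],[.5192,-.1932,.07]]))
cv2.imwrite("pics/seat.png",cv2.resize(s["color"][90:200,230:340,::-1],None,fx=5,fy=5,interpolation=cv2.INTER_CUBIC))
E
```

```text
clock: 16.48
eef_pos: [0.5194, -0.1931, 0.0696]
tool_rot: [0.477, -0.522, 0.522, -0.477]
ft_force: [-2.5, -0.2, 5.9]
grip_width: 0.0213
[[280.1186249  141.1048173 ]
 [279.96291445 153.33534226]]
```

View pics/seat.png

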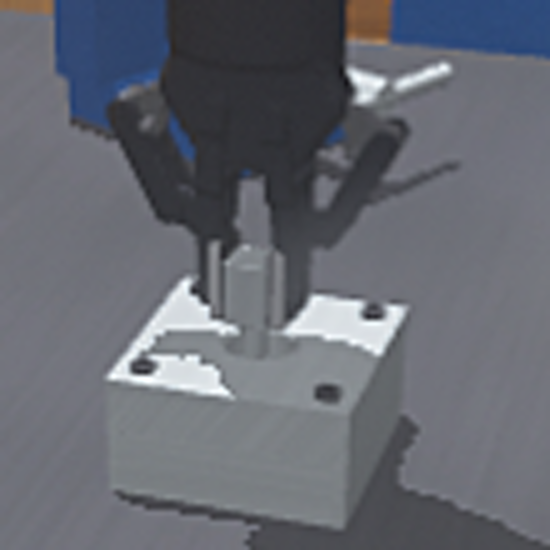

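```bash
python3 -m handwheel '[[0,0,0,0,0,0],[0,0,0,0,0,0],[0,0,0,0,0,0],[0,0,0,0,0,0],[0,0,0,0,0,0]]' 0.2
python3 -m handwheel '[[0,-0.3,0,0,0,0],[0,-0.9,0,0,0,0],[0,-1.7,0,0,0,0],[0,-2.7,0,0,0,0],[0,-4,0,0,0,0]]'
python3 -m handwheel '[[-1,-0.5,0,0,0,0],[-3,-1,0,0,0,0],[-5,-1,0,0,0,0],[-6,-1,0,0,0,0],[-6,-1,0,0,0,0]]'
python3 - <<'E'
from workcell import bot
from h import *
s=bot.camera("side");t=bot.camera("top")
G=[[.5192+a,-.1932+b,z] for z in(.07,.1) for a in(-.011,.011) for b in(-.011,.011)]
print(proj(s,[[.5192,-.1932,.100],[.5192,-.1932,.07]]))
a=cv2.resize(s["color"][110:190,240:320,::-1],None,fx=6,fy=6,interpolation=cv2.INTER_CUBIC)
b=cv2.resize(t["color"][165:235,305:375,::-1],None,fx=4,fy=4,interpolation=cv2.INTER_CUBIC)
o=np.zeros((480,780,3),np.uint8);o[:,:480]=a;o[:280,490:770]=b
cv2.imwrite("pics/end.png",o)
E
```

```text
clock: 17.15
eef_pos: [0.5197, -0.1929, 0.0693]
tool_rot: [0.477, -0.522, 0.522, -0.477]
ft_force: [0.3, 0.2, 0.2]
grip_width: 0.0513
clock: 17.77
eef_pos: [0.5194, -0.1929, 0.1709]
tool_rot: [0.477, -0.522, 0.522, -0.477]
ft_force: [0.8, -0.4, -0.3]
grip_width: 0.0512
clock: 18.4
eef_pos: [0.5336, -0.0419, 0.1957]
tool_rot: [0.477, -0.521, 0.522, -0.478]
ft_force: [0.1, 0.1, 0.9]
grip_width: 0.051
[[280.1186249  141.1048173 ]
 [279.96291445 153.33534226]]
```

View pics/end.png

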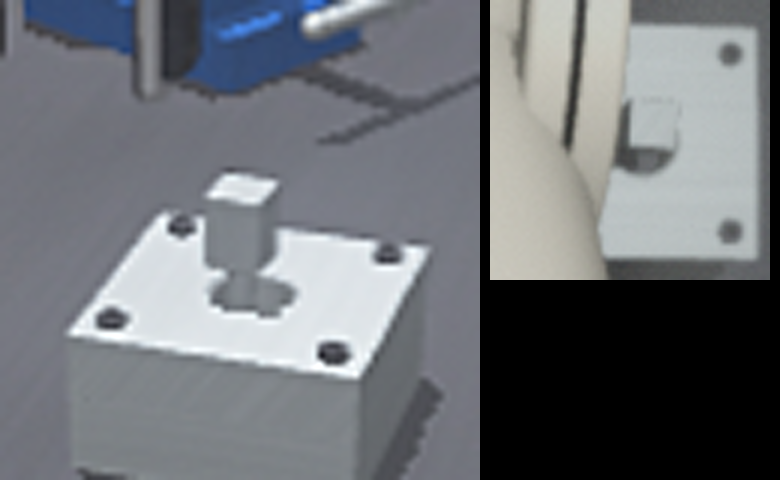

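Run:
```python
from workcell import bot
import cv2
s=bot.camera("side");cv2.imwrite("pics/all.png",s["color"][:,:,::-1])
o=bot.get_obs();print(o["clock"],o["ft_force"].round(2))
bot.job_done()
```

```text
18.55 [-1.01 -0.74 -0.63]
the job is handed in; nothing more can be done
```

View pics/all.png

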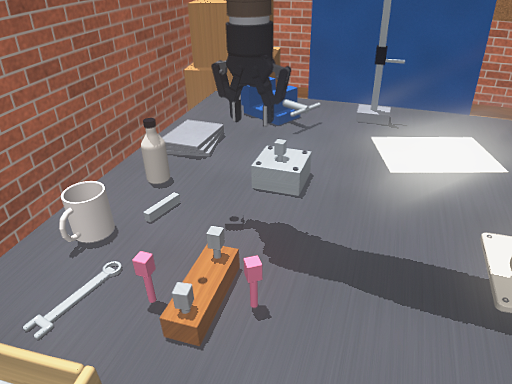

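The longest pin is standing in the blind hole, pressed home and released. The job was handed in at 18.6 s, with the arm clear of everything.

- **No sweep needed:** I located the hole in the top camera picture, about 5 mm from the window's axis at roughly (0.519, -0.193). I lowered the pin there slowly and it went straight in without touching the pocket floor first, so I did not sweep the tip.
- **Forces:** Side forces rose to about 3 N on each axis partway down, so I shifted the pin by half a millimetre. It came to rest on the bottom with about 6 N read upward at the wrist, roughly 7 to 8 N through the pin. These readings come only at the end of each move, so a brief peak between them would not show.
- **Seating:** The tool stopped at 69.6 mm, against about 69.7 mm expected from the height at which I gripped the pin. After release, the head's top was at pixel (280.5, 141.3), against (280.1, 141.1) predicted for a fully seated pin. The head looks upright, apart from perhaps a slight lean within the hole's clearance.
- **Rest of the scene:** The last picture shows both shorter pins still in the stand and both pink look-alikes standing where they were. None of my checks failed.

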